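Square the offcut in the fence and bring the drilling template from under its flap

TASK

Get the pine offcut ready for drilling: slide it, without lifting it, square and flush into the corner of the fence on the drilling board. Then lift the cover flap of the grey template store and swing it past upright, where it stays, take the drilling template lying inside and draw it out. Finish holding the template in the gripper, level and still, centred over the offcut with its long side along the offcut's long side and about 6 cm of air between them; do not put it down or let go, leave the flap open, the offcut flush, and the tape roll, tape rule and pliers where they lie.

Things in the scene. Friction and masses are not known exactly. Their poses are not given: they have to be found in the camera images.
- drill_board: Fixed drilling board: grey base 200 (x) x 240 (y) x 12 mm thick with dark wooden fences on two sides, 30 mm above the base, 18 mm thick: one along its far side (+x, inner face at x = +82 mm) and one along its left side (+y, inner face at y = +102 mm). Origin: centre of the underside, on the worktop.
- fence_corner (a point): The point on top of the drilling board's base where the planes of the two inner fence faces meet (board frame x +82, y +102, z +12 mm). Of the room: a steel rack post about 80 mm square stands upright at x 0.27, y -0.47 m in the world, right of the work; swing the arm round it.
- offcut: Planed pine offcut with pencil lines on top, 79 (x) x 127 (y) x 38 mm high, about 0.2 kg, loose on the board's base (underside 12 mm above the worktop), short of both fences and a little turned. Origin: centre of its underside. Too wide to grip; push it. Flush, its long far side lies on the far fence, its left end on the left fence, its origin at x +42.5, y +38.5 mm in the board's frame.
- store: Fixed template store: open grey metal box, outside 102 (x) x 140 (y) x 45 mm high, walls 5 mm, inner floor about 5 mm above the worktop, closed on top by the flap. Origin: centre of the underside, on the worktop. It may stand left or right of the drilling board.
- flap (a joint): Angle of the store's steel cover flap in rad: 0 closed, 1.57 upright, stop at 2.0. The flap is hinged along the top of the box's far (+x) wall; its near edge swings up and away from the robot. The hinge is stiff (0.12 N m of friction): the flap stays at any angle where it is left.
- flap_tab (a point): Middle of the flap's black pull tab, 121 mm from the hinge. The tab is 16 mm wide (along the hinge), 10 mm thick, reaches 34 mm beyond the flap's near edge in its plane, about 48 mm above the worktop with free air below when closed; pinched on its two sides, along the hinge direction, it can turn between the fingers as the flap swings.
- flap_hinge (a point): Middle of the flap's hinge line, 45.5 mm above the worktop (store frame x +51 mm); the hinge runs along the store's y axis.
- template: Aluminium drilling template, 0.15 kg, lying flat and loose in the store under the closed flap: plate 72 (x) x 116 (y) x 5 mm with four dark bushes, and an upright grip rib on its middle, 40 mm long (x), 12 mm thick (y), 22 mm high above the plate. Origin: centre of its underside, directly below the rib. Long side along y.
- template_grip (a point): Centre of the template's grip rib, 16 mm above the template's underside; pinch the rib along the template's y axis.
- tape_roll: Bystander: black roll of tape, 62 mm across, 19 mm high, lying flat on the worktop near its front edge. Origin: centre of underside.
- tape_rule: Bystander: yellow tape rule 76 x 68 x 62 mm, on the worktop beyond the work. Origin: centre of underside.
- red_pliers: Bystander: pliers with red grips, 100 x 175 x 12 mm, lying on the worktop beyond the work. Origin: centre of underside.
Things that resemble listed ones, but are neither listed nor needed, are in the scene too. There is more than one size of the store; the one meant has the size given above.

How it is judged (in metres and radians):
On the way, in this order (a step that is already met when the one before it is completed fails the run):
1. the offcut lies square and flush against both fences (x of offcut in the frame of drill_board above 0.0395 m and y of offcut in the frame of drill_board above 0.0355 m and z of offcut in the frame of drill_board below 0.016 m and angle between the y axis of offcut and the y axis of drill_board, either way round below 0.03 rad and angle between offcut's own z axis and vertical below 0.05 rad), for 0.2 s.
2. the flap is swung open past upright (value of joint flap above 1.5 rad), for 0.2 s.
3. the template is drawn out above the store in the fingers (z of template in the frame of store above 0.055 m and contact force between the fingers and template above 0.5 N), for 0.2 s.
At the end, for the whole second after the job is handed in: The offcut is within 4 mm of flush with both fences and square within 0.04 rad; the flap is open beyond 1.5 rad; the gripper alone holds the template level (0.15 rad), still, centred within 20 mm over the offcut, long sides parallel within 0.15 rad, with 25 to 100 mm of air between them (x of offcut in the frame of drill_board above 0.0385 m and y of offcut in the frame of drill_board above 0.0345 m and z of offcut in the frame of drill_board below 0.016 m and angle between the y axis of offcut and the y axis of drill_board, either way round below 0.04 rad and angle between offcut's own z axis and vertical below 0.05 rad and value of joint flap above 1.5 rad and z of template in the frame of offcut between 0.063 and 0.138 m and horizontal distance between template and offcut below 0.02 m and angle between the y axis of template and the y axis of offcut, either way round below 0.15 rad and angle between template's own z axis and vertical below 0.15 rad and contact force between the fingers and template above 0.5 N and contact force between template and offcut below 0.1 N and contact force between template and drill_board below 0.1 N and linear speed of template below 0.02 m/s); the arm keeps its last pose, push and grip.
It fails at once if the offcut is lifted off the drilling board (more than 12 mm) (z of offcut in the frame of drill_board above 0.024 m).
It fails at once if the tape roll is pushed out of its place (more than 20 mm) (distance of tape_roll from where it was at the start of the episode above 0.02 m).
It fails at once if the tape rule is pushed out of its place (more than 20 mm) (distance of tape_rule from where it was at the start of the episode above 0.02 m).
It fails at once if the pair of pliers is pushed out of its place (more than 20 mm) (distance of red_pliers from where it was at the start of the episode above 0.02 m).
It also fails if it takes over 72 s, if anything falls off the work surface, if the arm or the gripper's body presses on something with over 40 N, if the wrist force passes 120 N, or if a joint passes its speed limit or range.

ROBOT

A 6-joint arm with a two-finger parallel gripper is mounted at the origin on a cart in front of the work surface, level with it; the furniture and walls round the work are solid. World frame = base frame: x ahead of the robot, y to its left, z up, the work surface at z = 0. Lengths are in m, angles in degrees, forces in N, time in s.
With the tool pointing down it reaches from about 0.25 to 0.8 m from the base axis. Payload 8.5 kg.
Tool frame: the origin (TCP) lies at the very end of the fingers, on their centre line; the grasp point (between the pads) lies 19 mm behind it; z points along the fingers, y is the direction in which the jaws open and shut (so a half turn about z gives the same grasp; the last joint's range is limited). The gripper opens to 85 mm and grips with 20 to 120 N. Pads are 22 mm wide; open, the fingers measure 114 mm over their backs; the gripper's body (76 mm by 85 mm) begins 54 mm behind the grasp point. The pads swing forward as they close: fully open they stand 13 mm farther back than shut.
Start: joints at [-76.261, 13.648, -0.773, 75.585, 0, 90], TCP at [0.125, -0.51, 0.231] pointing down, gripper open.
Joint ranges: [-152.45, 152.45], [-59.26, 108.67], [-65.41, 83.53], [-104.44, 129.93], [-82.83, 76.93], [-180, 180]. Speed limits (degrees/s): [127.2, 127.2, 159.86, 180, 180, 180].

INTERFACE

Orientations are given as a 3x3 rotation matrix whose columns are the frame's x, y, z axes.
In Python, from cell import r, cams, order gives the robot as it stands.
- The arm moves only by the tool arm_command, never from a script. Its argument "motion" is a list of rows, each an object with "claw": the opening, from -1 (shut) to 1 (fully open); "xyz": the shift along the tool's x, y, z in cm, a list of three; "twist": the turn, a rotation vector about the tool's x, y, z in rad, a list of three. In form: [{"claw": claw, "xyz": [dx, dy, dz], "twist": [wx, wy, wz]}, ...]. A call has exactly 8 rows; each row is the pose to reach, as a shift and turn from the pose commanded when the call began, along the tool's axes at that moment; what a row does not reach only later rows make up. A row lasts 1/12 s, in which the tool goes at most 41.7 mm and 7.16 degrees, less where a joint would pass 70% of its speed; a pose out of reach is approached as far as the arm can. A call with a gripper value outside its range is refused whole. The fingers move at their own pace and stop on an object; "squeeze" is the grip in N (left out, the last holds). Time passes only in rows, so rows that repeat a pose let the fingers close, or fill a call up. It gives the time, the measured TCP pose, the force and the opening at its end, in the units of the state.
- r.get_obs(): the state, without advancing time (a new reading comes with each control period).
- cams.capture(name): name is "scene" or "top"; returns the picture (400x640x3 uint8, red, green, blue); there is no depth.
- cams.calibration(name): a dict with "intrinsics" (3x3 intrinsics, pixels), "distortion" ([k1, k2, p1, p2, k3] as OpenCV has them; the pictures are not rectified), "rvec" (rotation vector, rad) and "tvec" (3), from world to camera coordinates, as OpenCV has them. Camera axes: x right, y down, z forward; pixel columns grow to the right and rows downward; lengths in m; the calibration is good to about 2 mm. A picture is of the moment at which its call begins. calibration takes no time and is no camera call.
- order.hand_in(): hands the job in, once; it reports no verdict.
The state is a dict: "clock": time; "q": joint angles; "dq": joint speeds; "joint_efforts": joint torques, N m; "tcp_pos": TCP position; "tool_rot": TCP orientation; "ft_force": force on the tool from outside, world axes, zero at the start; "torque": the same for the moment, N m; "width": finger opening in m.
Only numpy, scipy, OpenCV 4.12 (cv2) and the standard library are available. Lean on these libraries where they do the work, as an engineer would, in place of code of your own. Each camera call takes 0.05 s, during which the arm holds its last target. There are 200 camera calls.

## Working session

There is one attempt and no reset: what is moved stays moved. The work goes in short steps, Python scripts to look and compute and a tool call to move; the robot and the scene stay as the last step left them, time stands still between calls to the robot, and variables do not carry over. Pictures are saved under pics/ and viewed, about 8 in all and at most 12, crops included, and the job is handed in when it is done.

Besides the shell and the picture viewer there is one more tool, called after "Call:" as name([rows], argument=value, ...), one row to a line, values as JSON. arm_command: Moves the arm, as the interface text tells. Its arguments: {"type":"object","properties":{"motion":{"type":"array"},"squeeze":{"type":"number"}},"required":["motion"]}

```bash
ls; mkdir -p pics; python3 - <<'E'
from cell import r,cams,order
import cv2
for n in("scene","top"):
    cv2.imwrite(f"pics/{n}0.png",cams.capture(n)[:,:,::-1]); c=cams.calibration(n); print(n,c)
print(r.get_obs())
E
```

```text
pics
scene {'intrinsics': array([[364.87759249,   0.        , 316.49810876],
       [  0.        , 364.87759249, 201.60402593],
       [  0.        ,   0.        ,   1.        ]]), 'distortion': array([0.00611348, 0.        , 0.        , 0.        , 0.        ]), 'rvec': array([ 1.72432577,  2.09906133, -0.61462675]), 'tvec': array([ 0.13013054, -0.47882496,  1.43049574])}
top {'intrinsics': array([[424.07314934,   0.        , 318.69029504],
       [  0.        , 424.07314934, 195.78006711],
       [  0.        ,   0.        ,   1.        ]]), 'distortion': array([-0.00404444,  0.        ,  0.        ,  0.        ,  0.        ]), 'rvec': array([ 2.13811997, -2.174506  ,  0.16391827]), 'tvec': array([-0.00551348,  0.59392669,  1.12573823])}
{'clock': 0.1, 'q': array([-7.62605111e+01,  1.36786063e+01, -8.09821684e-01,  7.55853060e+01,
       -1.95604151e-04,  8.99998599e+01]), 'dq': array([-0.0672662 , -0.07691107,  0.05095349,  0.06626603,  0.03016695,
        0.02736639]), 'joint_efforts': array([-7.40624910e-04, -5.39722431e+01,  3.46997595e+01,  1.34388843e-02,
       -6.01165334e-05, -4.69302933e-06]), 'tcp_pos': array([ 0.12460491, -0.50962757,  0.23074754]), 'tool_rot': array([[ 9.71385076e-01,  2.37509872e-01, -3.08965013e-04],
       [ 2.37510073e-01, -9.71384272e-01,  1.24926584e-03],
       [-3.41078658e-06, -1.28690049e-03, -9.99999172e-01]]), 'ft_force': array([ 0.48884524, -0.01664856,  0.21487052]), 'torque': array([-0.08920342, -0.02065511, -0.02610783]), 'width': 0.08559560190218791}
```

View pics/top0.png

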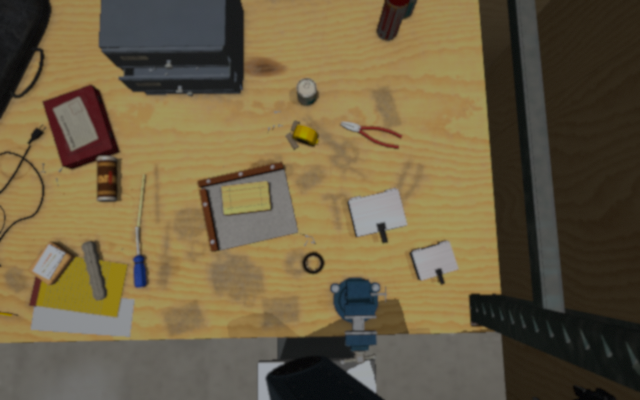

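View pics/scene0.png

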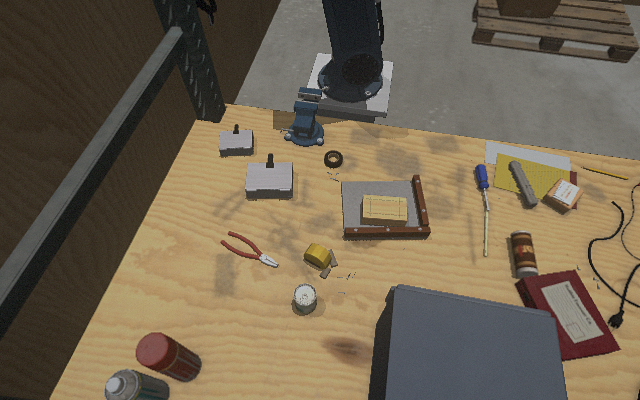

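The top view shows the board at about (250,205), the offcut at (246,197), the large store at (378,213) with its tab at (382,232), and a smaller store lookalike at (433,260). The roll is at (313,263), the rule at (305,133) and the pliers at (372,133). The scene view agrees with this. Next I'll enlarge the work area.

```bash
cat > h.py <<'E'
import numpy as np,cv2
from cell import r,cams,order
def ray(n,uv):
    c=cams.calibration(n);R=cv2.Rodrigues(c["rvec"])[0]
    p=cv2.undistortPoints(np.array(uv,float).reshape(-1,1,2),c["intrinsics"],c["distortion"]).reshape(-1,2)
    return -R.T@c["tvec"],np.c_[p,np.ones(len(p))]@R
def onz(n,uv,z):
    o,d=ray(n,uv); return o+d*((np.broadcast_to(z,len(d))-o[2])/d[:,2])[:,None]
def px(n,P):
    c=cams.calibration(n);return cv2.projectPoints(np.array(P,float).reshape(-1,1,3),c["rvec"],c["tvec"],c["intrinsics"],c["distortion"])[0].reshape(-1,2)
def crop(n,x,y,w,h,k,out,img=None):
    im=cams.capture(n)[:,:,::-1] if img is None else img
    im=cv2.resize(im[y:y+h,x:x+w],None,fx=k,fy=k,interpolation=cv2.INTER_CUBIC)
    for u in range(0,w,10): cv2.line(im,(u*k,0),(u*k,6 if u%50 else 16),(255,0,255),1)
    for v in range(0,h,10): cv2.line(im,(0,v*k),(6 if v%50 else 16,v*k),(255,0,255),1)
    cv2.imwrite("pics/"+out,im)
E
python3 - <<'E'
from h import *
crop("top",190,150,230,120,3,"a.png",cv2.imread("pics/top0.png"))
im=cv2.imread("pics/top0.png")
a=cv2.resize(im[150:260,190:310],None,fx=5,fy=5,interpolation=2);b=cv2.resize(im[180:280,340:460],None,fx=5,fy=5,interpolation=2)
cv2.imwrite("pics/b.png",np.vstack([a])) ;cv2.imwrite("pics/c.png",b)
print(px("top",[[.125,-.51,.231],[.27,-.47,0],[0,0,0],[.3,0,0]]))
E
```

```text
[[550.57082244 393.32063533]
 [485.13167152 311.33926421]
 [316.61566825 419.26434114]
 [314.75246838 303.61749135]]
```

View pics/b.png

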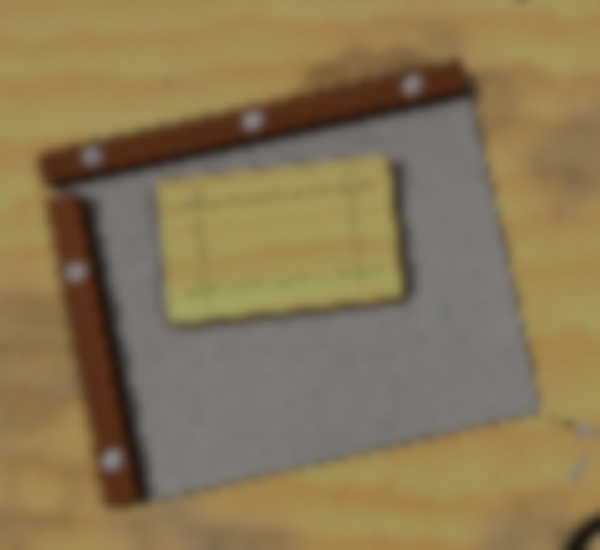

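View pics/c.png

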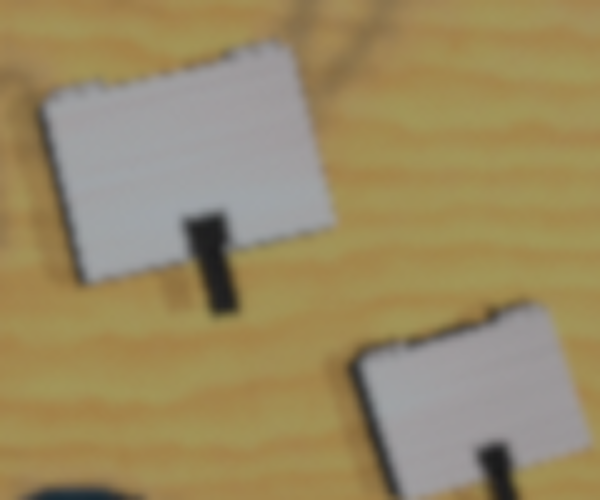

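```bash
cat > fit.py <<'E'
from h import *
from scipy.optimize import least_squares
def fit(n,uv,model,x0):
    M=np.array(model)/1000
    def P(s): c,q=np.cos(s[2]),np.sin(s[2]); return np.c_[M[:,:2]@np.array([[c,q],[-q,c]])+s[:2],M[:,2]]
    s=least_squares(lambda s:(px(n,P(s))-uv).ravel(),x0,loss="soft_l1")
    print(s.x.round(4),"deg",np.degrees(s.x[2]).round(2),"\n",s.fun.reshape(-1,2).round(1).tolist()); return s.x
B=lambda a:np.array(a)/5+[190,150]-.4
C=lambda a:np.array(a)/5+[340,180]-.4
if __name__=="__main__":
    print(onz("top",[[246,197],[378,213],[313,263],[305,133],[357,297]],0).round(3))
    b=fit("top",B([[40,155],[462,62],[540,410],[108,505],[145,498],[85,195]]),[[100,120,42],[100,-100-20,42],[-100,-120,12],[-100,120,42],[-100,102,42],[82,102,42]],[.5,.15,.2])
    o=fit("top",B([[157,183],[388,155],[408,298],[170,325]]),[[39.5,63.5,50],[39.5,-63.5,50],[-39.5,-63.5,50],[-39.5,63.5,50]],[.5,.15,.15])
    s=fit("top",C([[42,98],[288,40],[337,222],[82,285],[224,310]]),[[51,70,47],[51,-70,47],[-52,-70,47],[-52,70,47],[-87,0,48]],[.5,-.15,.2])
    c,q=np.cos(b[2]),np.sin(b[2]);R=np.array([[c,-q],[q,c]])
    print("offcut in board",R.T@(o[:2]-b[:2]),o[2]-b[2],"goal world",b[:2]+R@[.0425,.0385])
E
python3 fit.py
```

```text
[[ 0.599  0.19   0.   ]
 [ 0.547 -0.184  0.   ]
 [ 0.411  0.003  0.   ]
 [ 0.784  0.02   0.   ]
 [ 0.316 -0.117  0.   ]]
[0.5694 0.1794 0.2108] deg 12.08 
 [[-0.2, -0.3], [0.6, -0.8], [1.2, 0.4], [0.3, 1.0], [-0.6, 0.9], [-1.5, -3.5]]
[0.5907 0.1833 0.1069] deg 6.12 
 [[0.1, -0.0], [0.2, -0.0], [-0.7, -0.1], [0.2, 0.2]]
[ 0.5476 -0.1736  0.2105] deg 12.06 
 [[-0.4, -0.2], [-0.2, 0.1], [-0.5, 0.1], [0.6, -0.8], [0.5, 1.0]]
offcut in board [ 0.02170387 -0.00071562] -0.10394772199738771 goal world [0.60286628 0.22597489]
```

Fits: the board is at (0.569, 0.179) with yaw 12.1°. The offcut sits at board (21.7, -0.7) mm, turned -6°. The store is at (0.548, -0.174) with yaw 12.1°. I'll start by retracting round the post.

Call:
arm_command([
  {"claw": 1, "xyz": [0.7, -3.4, -1], "twist": [0, 0, 0]},
  {"claw": 1, "xyz": [1.5, -6.8, -2], "twist": [0, 0, 0]},
  {"claw": 1, "xyz": [2.2, -10.2, -3], "twist": [0, 0, 0]},
  {"claw": 1, "xyz": [3, -13.6, -4], "twist": [0, 0, 0]},
  {"claw": 1, "xyz": [3.7, -17, -5], "twist": [0, 0, 0]},
  {"claw": 1, "xyz": [4.5, -20.5, -6], "twist": [0, 0, 0]},
  {"claw": 1, "xyz": [6.5, -22, -6], "twist": [0, 0, 0]},
  {"claw": 1, "xyz": [8.5, -23.5, -6], "twist": [0, 0, 0]},
])

```text
clock: 0.77
tcp_pos: [0.1511, -0.26, 0.2919]
tool_rot: [[0.972, 0.236, 0.001], [0.236, -0.972, -0.001], [0.001, 0.002, -1.0]]
ft_force: [1.0, -0.1, -0.5]
width: 0.0853
```

```bash
cat > go.py <<'E'
from h import *
import sys
# python3 go.py frame x y z yawdeg : frame w|b|s  (yaw of tool x in that frame); prints tool-frame shift cm and twist rad
F={"w":(0,0,0),"b":(.5694,.1794,.2108),"s":(.5476,-.1736,.2105)}
ob=r.get_obs();R=np.array(ob["tool_rot"]);p=np.array(ob["tcp_pos"])
for n in "bs":
    f=F[n];c,q=np.cos(f[2]),np.sin(f[2]);print(n,"tcp mm",(np.array([[c,q],[-q,c]])@(p[:2]-f[:2])*1000).round(1),end=" ")
print("\nw",p.round(4),"yaw",np.degrees(np.arctan2(R[1,0],R[0,0])).round(2),"q",np.round(ob["q"],1),"t",ob["clock"],"F",np.round(ob["ft_force"],1),"w",round(ob["width"],4))
a=sys.argv[1:]
while a:
    f=F[a[0]];x,y,z,w=map(float,a[1:5]);a=a[5:]
    c,q=np.cos(f[2]),np.sin(f[2]);t=np.r_[np.array([[c,-q],[q,c]])@[x,y]+f[:2],z]
    g=np.radians(w)+f[2];T=np.array([[np.cos(g),np.sin(g),0],[np.sin(g),-np.cos(g),0],[0,0,-1]])
    print("xyz",((t-p)@R*100).round(2),"twist",cv2.Rodrigues(R.T@T)[0].ravel().round(3))
E
python3 go.py w 0.3 -0.1 .29 12.08 w .42 .05 .29 12.08 b -.07 .0 .2 0
```

```text
b tcp mm [-501.  -342.2] s tcp mm [-405.8   -1.7] 
w [ 0.1511 -0.26    0.2919] yaw 13.64 q [-59.8  -9.7 -16.5  83.1   0.  106.5] t 0.7667 F [ 1.  -0.1 -0.5] w 0.0853
xyz [ 18.24 -12.04   0.18] twist [ 0.002 -0.001  0.027]
xyz [ 33.44 -23.78   0.17] twist [ 0.002 -0.001  0.027]
xyz [ 44.01 -33.04   9.16] twist [ 0.002 -0.001  0.027]
```

Call:
arm_command([
  {"claw": 1, "xyz": [3, -2, 0], "twist": [0, 0, -0.12]},
  {"claw": 1, "xyz": [6.1, -4, 0], "twist": [0, 0, -0.24]},
  {"claw": 1, "xyz": [9.1, -6, 0], "twist": [0, 0, -0.36]},
  {"claw": 1, "xyz": [12.1, -8, 0], "twist": [0, 0, -0.48]},
  {"claw": 1, "xyz": [15.1, -10, 0], "twist": [0, 0, -0.6]},
  {"claw": 1, "xyz": [18.2, -12, 0], "twist": [0, 0, -0.72]},
  {"claw": 1, "xyz": [21.2, -14.3, 0], "twist": [0, 0, -0.84]},
  {"claw": 1, "xyz": [24.3, -16.7, 0], "twist": [0, 0, -0.96]},
])

```text
clock: 1.43
tcp_pos: [0.3484, -0.0397, 0.2913]
tool_rot: [[0.357, 0.934, 0.0], [0.934, -0.357, -0.0], [-0.0, 0.0, -1.0]]
ft_force: [1.2, -1.8, 0.4]
width: 0.0856
```

```bash
python3 go.py w .42 .05 .29 192.08 b -.07 .0 .2 180
```

```text
b tcp mm [-261.9 -168. ] s tcp mm [-166.8  172.6] 
w [ 0.3484 -0.0397  0.2913] yaw 69.09 q [ -6.5  -4.5 -12.3  82.2  -0.  104.4] t 1.4333 F [ 1.2 -1.8  0.4] w 0.0856
xyz [10.93  3.48  0.13] twist [ 0.     0.    -2.147]
xyz [24.54  6.95  9.13] twist [ 0.     0.    -2.147]
```

Call:
arm_command([
  {"claw": 1, "xyz": [3, 0.9, 0], "twist": [0, 0, -0.12]},
  {"claw": 1, "xyz": [6, 1.7, 1], "twist": [0, 0, -0.24]},
  {"claw": 1, "xyz": [9, 2.6, 2], "twist": [0, 0, -0.36]},
  {"claw": 1, "xyz": [12, 3.4, 3], "twist": [0, 0, -0.48]},
  {"claw": 1, "xyz": [15, 4.3, 4], "twist": [0, 0, -0.6]},
  {"claw": 1, "xyz": [18, 5.1, 5], "twist": [0, 0, -0.72]},
  {"claw": 1, "xyz": [21, 6, 6], "twist": [0, 0, -0.84]},
  {"claw": 1, "xyz": [24, 6.9, 7], "twist": [0, 0, -0.96]},
])

```text
clock: 2.1
tcp_pos: [0.4996, 0.1586, 0.2204]
tool_rot: [[-0.561, 0.828, -0.001], [0.828, 0.561, -0.0], [0.0, -0.001, -1.0]]
ft_force: [0.3, 0.3, 0.5]
width: 0.0856
```

```bash
python3 go.py b -.07 .0 .15 180
```

```text
b tcp mm [-72.6  -5.8] s tcp mm [ 22.5 334.9] 
w [0.4996 0.1586 0.2204] yaw 124.11 q [17.6 13.8 -2.1 74.1  0.  73.5] t 2.1 F [0.3 0.3 0.5] w 0.0856
xyz [0.43 0.46 7.04] twist [-0.000e+00 -1.000e-03 -1.186e+00]
```

Call:
arm_command([
  {"claw": 1, "xyz": [0.4, 0.5, 1], "twist": [0, 0, -0.12]},
  {"claw": 1, "xyz": [0.4, 0.5, 2], "twist": [0, 0, -0.24]},
  {"claw": 1, "xyz": [0.4, 0.5, 3], "twist": [0, 0, -0.36]},
  {"claw": 1, "xyz": [0.4, 0.5, 4], "twist": [0, 0, -0.48]},
  {"claw": 1, "xyz": [0.4, 0.5, 5], "twist": [0, 0, -0.6]},
  {"claw": 1, "xyz": [0.4, 0.5, 6], "twist": [0, 0, -0.72]},
  {"claw": 1, "xyz": [0.4, 0.5, 7], "twist": [0, 0, -0.84]},
  {"claw": 1, "xyz": [0.4, 0.5, 8], "twist": [0, 0, -0.96]},
])

```text
clock: 2.77
tcp_pos: [0.5008, 0.1631, 0.1405]
tool_rot: [[-1.0, 0.016, -0.001], [0.016, 1.0, -0.0], [0.001, -0.0, -1.0]]
ft_force: [-0.7, -0.4, -0.6]
width: 0.0853
```

```bash
python3 go.py b -.065 .0 .02 180
```

```text
b tcp mm [-70.5  -1.5] s tcp mm [ 24.6 339.1] 
w [0.5008 0.1631 0.1405] yaw 179.09 q [ 18.   16.5 -10.5  63.    0.   18.9] t 2.7667 F [-0.7 -0.4 -0.6] w 0.0853
xyz [-0.51  0.28 12.05] twist [-0.    -0.001 -0.227]
```

Call:
arm_command([
  {"claw": 1, "xyz": [-0.5, 0.3, 2], "twist": [0, 0, -0.12]},
  {"claw": 1, "xyz": [-0.5, 0.3, 4], "twist": [0, 0, -0.227]},
  {"claw": 1, "xyz": [-0.5, 0.3, 6], "twist": [0, 0, -0.227]},
  {"claw": 1, "xyz": [-0.5, 0.3, 8], "twist": [0, 0, -0.227]},
  {"claw": 1, "xyz": [-0.5, 0.3, 10], "twist": [0, 0, -0.227]},
  {"claw": 1, "xyz": [-0.5, 0.3, 11.5], "twist": [0, 0, -0.227]},
  {"claw": 1, "xyz": [-0.5, 0.3, 12], "twist": [0, 0, -0.227]},
  {"claw": 1, "xyz": [-0.5, 0.3, 12], "twist": [0, 0, -0.227]},
])

```text
clock: 3.43
tcp_pos: [0.505, 0.1658, 0.02]
tool_rot: [[-0.979, -0.204, -0.003], [-0.204, 0.979, -0.001], [0.003, -0.0, -1.0]]
ft_force: [-0.1, -0.5, 0.4]
width: 0.0855
```

```bash
python3 go.py b -.0 .0 .02 180;python3 - <<'E'
from h import *
a=cams.capture("top")[140:270,190:320,::-1];b=cams.capture("scene")[130:260,310:470,::-1]
cv2.imwrite("pics/d.png",np.hstack([cv2.resize(a,(390,390),interpolation=2),cv2.resize(b,(400,390),interpolation=2)]))
E
```

```text
b tcp mm [-65.8   0.1] s tcp mm [ 29.3 340.8] 
w [0.505  0.1658 0.02  ] yaw -168.24 q [ 18.2  23.5 -20.   46.7   0.    6.4] t 3.4333 F [-0.1 -0.5  0.4] w 0.0855
xyz [-6.58  0.02 -0.02] twist [-0.    -0.003 -0.006]
```

View pics/d.png

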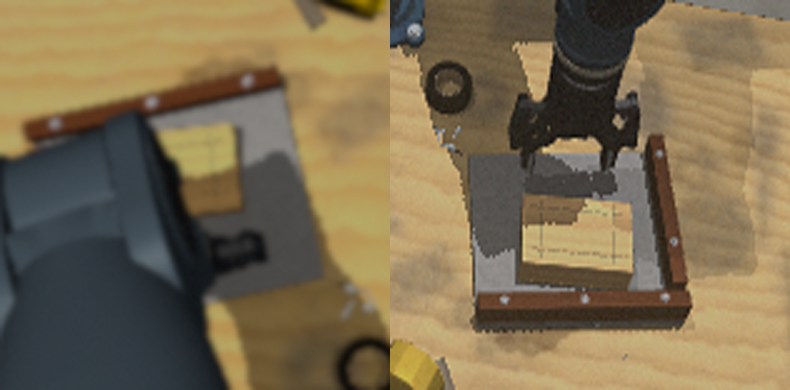

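The open fingers stand clear in front of the offcut, which is untouched, and nothing has shifted. Now I push +x (tool -x).

Call:
arm_command([
  {"claw": 1, "xyz": [-1.5, 0, 0.4], "twist": [0, 0, -0.005]},
  {"claw": 1, "xyz": [-2.5, 0, 0.4], "twist": [0, 0, -0.005]},
  {"claw": 1, "xyz": [-3.2, 0, 0.4], "twist": [0, 0, -0.005]},
  {"claw": 1, "xyz": [-3.8, 0, 0.4], "twist": [0, 0, -0.005]},
  {"claw": 1, "xyz": [-4.3, 0, 0.4], "twist": [0, 0, -0.005]},
  {"claw": 1, "xyz": [-4.8, 0, 0.4], "twist": [0, 0, -0.005]},
  {"claw": 1, "xyz": [-5.2, 0, 0.4], "twist": [0, 0, -0.005]},
  {"claw": 1, "xyz": [-5.5, 0, 0.4], "twist": [0, 0, -0.005]},
])

```text
clock: 4.2
tcp_pos: [0.5601, 0.1774, 0.0174]
tool_rot: [[-0.978, -0.209, -0.0], [-0.209, 0.978, 0.0], [0.0, 0.0, -1.0]]
ft_force: [-2.1, 0.2, 1.5]
width: 0.0853
```

```bash
python3 go.py b -.007 .0 .016 180
```

```text
b tcp mm [-9.5 -0. ] s tcp mm [ 85.6 340.6] 
w [0.5601 0.1774 0.0174] yaw -167.95 q [ 17.6  28.1 -12.2  49.7   0.    5.5] t 4.2 F [-2.1  0.2  1.5] w 0.0853
xyz [-0.25  0.    0.14] twist [ 0.    -0.    -0.001]
```

Call:
arm_command([
  {"claw": 1, "xyz": [-0.1, 0, 0], "twist": [0, 0, 0]},
  {"claw": 1, "xyz": [-0.2, 0, 0], "twist": [0, 0, 0]},
  {"claw": 1, "xyz": [-0.3, 0, 0], "twist": [0, 0, 0]},
  {"claw": 1, "xyz": [-0.3, 0, 0], "twist": [0, 0, 0]},
  {"claw": 1, "xyz": [-0.4, 0, 0], "twist": [0, 0, 0]},
  {"claw": 1, "xyz": [-0.4, 0, 0], "twist": [0, 0, 0]},
  {"claw": 1, "xyz": [-0.5, 0, 0], "twist": [0, 0, 0]},
  {"claw": 1, "xyz": [-0.5, 0, 0], "twist": [0, 0, 0]},
])

```text
clock: 4.87
tcp_pos: [0.5631, 0.178, 0.0171]
tool_rot: [[-0.978, -0.209, -0.003], [-0.209, 0.978, -0.001], [0.003, 0.0, -1.0]]
ft_force: [-8.8, -1.3, 6.2]
width: 0.0856
```

```bash
python3 go.py b -.007 .0 .016 180
```

```text
b tcp mm [-6.5 -0. ] s tcp mm [ 88.6 340.6] 
w [0.5631 0.178  0.0171] yaw -167.96 q [ 17.5  28.4 -11.6  50.1   0.    5.5] t 4.8667 F [-8.8 -1.3  6.2] w 0.0856
xyz [0.05 0.   0.11] twist [ 0.    -0.003 -0.001]
```

Call:
arm_command([
  {"claw": 1, "xyz": [3, 0, -1], "twist": [0, 0, 0]},
  {"claw": 1, "xyz": [3, -4, -1], "twist": [0, 0, 0]},
  {"claw": 1, "xyz": [3, -8, -1], "twist": [0, 0, 0]},
  {"claw": 1, "xyz": [3, -12, -1], "twist": [0, 0, 0]},
  {"claw": 1, "xyz": [2, -14.2, -1], "twist": [0, 0, 0]},
  {"claw": 1, "xyz": [-1, -14.2, -1], "twist": [0, 0, 0]},
  {"claw": 1, "xyz": [-4, -14.2, 0], "twist": [0, 0, 0]},
  {"claw": 1, "xyz": [-4.6, -14.2, 0.2], "twist": [0, 0, 0]},
])

```text
clock: 5.53
tcp_pos: [0.6443, 0.049, 0.0148]
tool_rot: [[-0.978, -0.208, 0.004], [-0.208, 0.978, 0.001], [-0.004, -0.0, -1.0]]
ft_force: [-0.9, 0.1, -0.7]
width: 0.0854
```

```bash
python3 go.py b .042 -.082 .016 180;python3 - <<'E'
from h import *
a=cams.capture("top")[140:270,190:320,::-1];b=cams.capture("scene")[130:260,310:470,::-1]
cv2.imwrite("pics/e.png",np.hstack([cv2.resize(a,(390,390),interpolation=2),cv2.resize(b,(400,390),interpolation=2)]))
E
```

```text
b tcp mm [  45.9 -143.2] s tcp mm [141.1 197.5] 
w [0.6443 0.049  0.0148] yaw -168.02 q [ 4.3 32.9 -3.6 53.3  0.  -7.6] t 5.5333 F [-0.9  0.1 -0.7] w 0.0854
xyz [ 0.4   6.12 -0.13] twist [-0.     0.004 -0.002]
```

View pics/e.png

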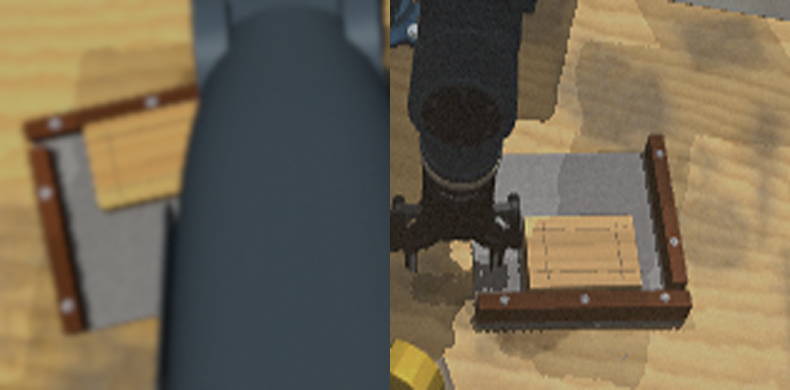

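Call:
arm_command([
  {"claw": 1, "xyz": [0.3, 1, -0.2], "twist": [0, 0, 0]},
  {"claw": 1, "xyz": [0.3, 2, -0.2], "twist": [0, 0, 0]},
  {"claw": 1, "xyz": [0.3, 2.7, -0.2], "twist": [0, 0, 0]},
  {"claw": 1, "xyz": [0.3, 3.3, -0.2], "twist": [0, 0, 0]},
  {"claw": 1, "xyz": [0.3, 3.8, -0.2], "twist": [0, 0, 0]},
  {"claw": 1, "xyz": [0.3, 4.2, -0.2], "twist": [0, 0, 0]},
  {"claw": 1, "xyz": [0.3, 4.6, -0.2], "twist": [0, 0, 0]},
  {"claw": 1, "xyz": [0.3, 5, -0.2], "twist": [0, 0, 0]},
])

```text
clock: 6.3
tcp_pos: [0.626, 0.0976, 0.0175]
tool_rot: [[-0.978, -0.209, 0.0], [-0.209, 0.978, -0.0], [-0.0, -0.0, -1.0]]
ft_force: [-1.6, -3.7, 1.4]
width: 0.0854
```

Call:
arm_command([
  {"claw": 1, "xyz": [0, 0.2, 0], "twist": [0, 0, 0]},
  {"claw": 1, "xyz": [0, 0.4, 0], "twist": [0, 0, 0]},
  {"claw": 1, "xyz": [0, 0.5, 0], "twist": [0, 0, 0]},
  {"claw": 1, "xyz": [0, 0.6, 0], "twist": [0, 0, 0]},
  {"claw": 1, "xyz": [0, 0.7, 0], "twist": [0, 0, 0]},
  {"claw": 1, "xyz": [0, 0.8, 0], "twist": [0, 0, 0]},
  {"claw": 1, "xyz": [0, 0.9, 0], "twist": [0, 0, 0]},
  {"claw": 1, "xyz": [0, 1, 0], "twist": [0, 0, 0]},
])

```text
clock: 6.97
tcp_pos: [0.6241, 0.1072, 0.0173]
tool_rot: [[-0.978, -0.209, 0.0], [-0.209, 0.978, 0.0], [-0.0, 0.0, -1.0]]
ft_force: [0.3, -2.7, 1.6]
width: 0.0854
```

```bash
python3 go.py b .042 -.082 .016 180
```

```text
b tcp mm [ 38.4 -82.1] s tcp mm [133.5 258.6] 
w [0.6241 0.1072 0.0173] yaw -167.97 q [ 9.7 31.8 -5.2 53.   0.  -2.3] t 6.9667 F [ 0.3 -2.7  1.6] w 0.0854
xyz [-0.36  0.01  0.13] twist [ 0.     0.    -0.001]
```

Still sliding at about 3 N, so I'll continue until the force rises.

Call:
arm_command([
  {"claw": 1, "xyz": [0, 0.2, 0], "twist": [0, 0, 0]},
  {"claw": 1, "xyz": [0, 0.3, 0], "twist": [0, 0, 0]},
  {"claw": 1, "xyz": [0, 0.4, 0], "twist": [0, 0, 0]},
  {"claw": 1, "xyz": [0, 0.5, 0], "twist": [0, 0, 0]},
  {"claw": 1, "xyz": [0, 0.6, 0], "twist": [0, 0, 0]},
  {"claw": 1, "xyz": [0, 0.7, 0], "twist": [0, 0, 0]},
  {"claw": 1, "xyz": [0, 0.7, 0], "twist": [0, 0, 0]},
  {"claw": 1, "xyz": [0, 0.7, 0], "twist": [0, 0, 0]},
])

```text
clock: 7.63
tcp_pos: [0.6232, 0.111, 0.0177]
tool_rot: [[-0.978, -0.206, 0.001], [-0.206, 0.978, -0.005], [-0.0, -0.005, -1.0]]
ft_force: [1.4, -17.0, 3.5]
width: 0.0853
```

```bash
python3 go.py b .042 -.082 .016 180
```

```text
b tcp mm [ 38.3 -78.2] s tcp mm [133.4 262.5] 
w [0.6232 0.111  0.0177] yaw -168.09 q [10.2 31.8 -5.2 53.  -0.3 -1.7] t 7.6333 F [  1.4 -17.    3.5] w 0.0853
xyz [-0.37 -0.38  0.17] twist [-0.005  0.    -0.003]
```

Call:
arm_command([
  {"claw": 1, "xyz": [0, -2, 0], "twist": [0, 0, 0]},
  {"claw": 1, "xyz": [4, -2.5, -1], "twist": [0, 0, 0]},
  {"claw": 1, "xyz": [8, -2.5, -1], "twist": [0, 0, 0]},
  {"claw": 1, "xyz": [8.6, 0, -1], "twist": [0, 0, 0]},
  {"claw": 1, "xyz": [8.6, 4, -1], "twist": [0, 0, 0]},
  {"claw": 1, "xyz": [8.6, 8, -1], "twist": [0, 0, 0]},
  {"claw": 1, "xyz": [8.6, 10.4, 0], "twist": [0, 0, 0]},
  {"claw": 1, "xyz": [8, 10.4, 0], "twist": [0, 0, 0]},
])

```text
clock: 8.3
tcp_pos: [0.5203, 0.2032, 0.0163]
tool_rot: [[-0.977, -0.213, -0.002], [-0.213, 0.977, 0.002], [0.002, 0.002, -1.0]]
ft_force: [-1.4, 0.4, -0.6]
width: 0.0854
```

```bash
python3 go.py b -.006 .028 .016 180
```

```text
b tcp mm [-43.1  33.6] s tcp mm [ 52.  374.2] 
w [0.5203 0.2032 0.0163] yaw -167.71 q [ 21.3  25.8 -16.5  47.7   0.1   9. ] t 8.3 F [-1.4  0.4 -0.6] w 0.0854
xyz [-3.7  -0.57  0.03] twist [ 0.002 -0.002  0.004]
```

Call:
arm_command([
  {"claw": 1, "xyz": [-1, -0.4, 0], "twist": [0, 0, 0]},
  {"claw": 1, "xyz": [-2, -0.5, 0], "twist": [0, 0, 0]},
  {"claw": 1, "xyz": [-2.8, -0.5, 0], "twist": [0, 0, 0]},
  {"claw": 1, "xyz": [-3.3, -0.5, 0], "twist": [0, 0, 0]},
  {"claw": 1, "xyz": [-3.6, -0.5, 0], "twist": [0, 0, 0]},
  {"claw": 1, "xyz": [-3.9, -0.5, 0], "twist": [0, 0, 0]},
  {"claw": 1, "xyz": [-4.1, -0.5, 0], "twist": [0, 0, 0]},
  {"claw": 1, "xyz": [-4.1, -0.5, 0], "twist": [0, 0, 0]},
])

```text
clock: 8.97
tcp_pos: [0.5583, 0.2006, 0.0166]
tool_rot: [[-0.978, -0.208, -0.011], [-0.208, 0.978, -0.002], [0.011, -0.0, -1.0]]
ft_force: [-20.8, -4.6, 13.8]
width: 0.0852
```

```bash
python3 go.py b -.006 .028 .016 180
```

```text
b tcp mm [-6.4 23. ] s tcp mm [ 88.6 363.7] 
w [0.5583 0.2006 0.0166] yaw -167.99 q [ 19.7  29.  -10.7  50.9   0.1   7.7] t 8.9667 F [-20.8  -4.6  13.8] w 0.0852
xyz [-0.04  0.5   0.06] twist [-0.    -0.011 -0.001]
```

Both fences are now pressed (17 N and 21 N). I retreat, rise and head for the flap tab.

Call:
arm_command([
  {"claw": 1, "xyz": [2, 0, 0], "twist": [0, 0, 0]},
  {"claw": 1, "xyz": [4, 0, -2], "twist": [0, 0, 0]},
  {"claw": 1, "xyz": [5, 0, -6], "twist": [0, 0, 0]},
  {"claw": 1, "xyz": [6, -1, -10], "twist": [0, 0, 0]},
  {"claw": 0.4, "xyz": [8, -4, -11], "twist": [0, 0, 0]},
  {"claw": 0, "xyz": [10, -8, -11], "twist": [0, 0, 0]},
  {"claw": 0, "xyz": [12, -11.5, -11], "twist": [0, 0, 0]},
  {"claw": 0, "xyz": [14, -15, -11], "twist": [0, 0, 0]},
])

```text
clock: 9.63
tcp_pos: [0.4578, 0.0254, 0.1279]
tool_rot: [[-0.978, -0.209, 0.001], [-0.209, 0.978, 0.0], [-0.001, -0.0, -1.0]]
ft_force: [1.5, -1.2, -0.2]
width: 0.0426
```

```bash
python3 go.py s -.073 0 .12 180 s -.073 0 .038 180
```

```text
b tcp mm [-141.4 -127.3] s tcp mm [-46.3 213.3] 
w [0.4578 0.0254 0.1279] yaw -167.94 q [  3.2  10.7 -20.5  58.7   0.   -8.9] t 9.6333 F [ 1.5 -1.2 -0.2] w 0.0426
xyz [  2.67 -21.33   0.79] twist [-0.     0.001 -0.   ]
xyz [  2.68 -21.33   8.99] twist [-0.     0.001 -0.   ]
```

Call:
arm_command([
  {"claw": 0, "xyz": [0.5, -3.6, 0], "twist": [0, 0, 0]},
  {"claw": 0, "xyz": [0.9, -7.2, 0], "twist": [0, 0, 0]},
  {"claw": 0, "xyz": [1.3, -10.8, 0], "twist": [0, 0, 0]},
  {"claw": 0, "xyz": [1.8, -14.4, 0], "twist": [0, 0, 0]},
  {"claw": 0, "xyz": [2.2, -18, 0.3], "twist": [0, 0, 0]},
  {"claw": 0, "xyz": [2.6, -21, 0.8], "twist": [0, 0, 0]},
  {"claw": 0, "xyz": [2.7, -21.3, 2], "twist": [0, 0, 0]},
  {"claw": 0, "xyz": [2.7, -21.3, 2.8], "twist": [0, 0, 0]},
])

```text
clock: 10.3
tcp_pos: [0.4759, -0.1893, 0.0986]
tool_rot: [[-0.979, -0.205, -0.0], [-0.205, 0.979, 0.0], [0.0, 0.0, -1.0]]
ft_force: [0.3, 0.2, -1.0]
width: 0.0426
```

```bash
python3 go.py s -.073 0 .038 180;python3 - <<'E'
from h import *
t=cams.capture("top")[:,:,::-1];s=cams.capture("scene")[:,:,::-1]
cv2.imwrite("pics/top2.png",t);cv2.imwrite("pics/sc2.png",s)
a=t[150:280,190:340];b=s[120:220,220:360]
cv2.imwrite("pics/f.png",np.vstack([cv2.resize(a,(450,390),interpolation=2)[:],cv2.resize(b,(450,321),interpolation=2)])[:,:] if 0 else np.hstack([cv2.resize(a,(400,347),interpolation=2),cv2.copyMakeBorder(cv2.resize(b,(400,286),interpolation=2),0,61,0,0,0)]))
E
```

```text
b tcp mm [-168.5 -341. ] s tcp mm [-73.4  -0.4] 
w [ 0.4759 -0.1893  0.0986] yaw -168.19 q [-21.7  17.1 -16.5  56.5   0.  -33.5] t 10.3 F [ 0.3  0.2 -1. ] w 0.0426
xyz [-0.04  0.04  6.06] twist [ 0.    -0.    -0.004]
```

View pics/f.png

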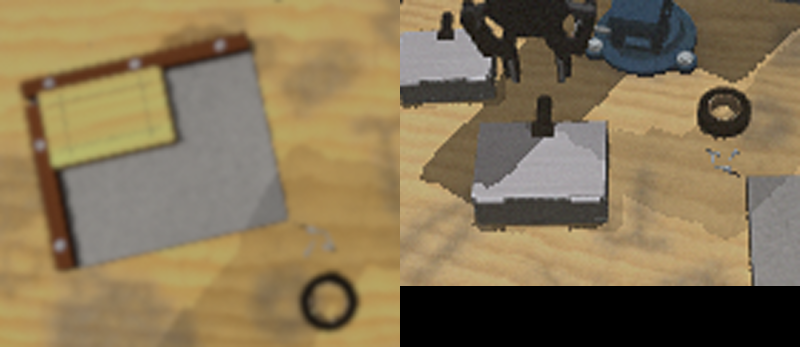

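The offcut sits flush and square in the corner, at crop (40–175, 70–165). The fingers straddle the tab's line in the scene view. Now I descend and pinch.

Call:
arm_command([
  {"claw": 0, "xyz": [0, 0, 2], "twist": [0, 0, 0]},
  {"claw": 0, "xyz": [0, 0, 4], "twist": [0, 0, 0]},
  {"claw": 0, "xyz": [0, 0, 5.5], "twist": [0, 0, 0]},
  {"claw": 0, "xyz": [0, 0, 6], "twist": [0, 0, 0]},
  {"claw": -0.5, "xyz": [0, 0, 6], "twist": [0, 0, 0]},
  {"claw": -1, "xyz": [0, 0, 6], "twist": [0, 0, 0]},
  {"claw": -1, "xyz": [0, 0, 6], "twist": [0, 0, 0]},
  {"claw": -1, "xyz": [0, 0, 6], "twist": [0, 0, 0]},
], squeeze=25)

```text
clock: 11.07
tcp_pos: [0.477, -0.1878, 0.0406]
tool_rot: [[-0.978, -0.208, 0.001], [-0.208, 0.978, -0.003], [-0.001, -0.003, -1.0]]
ft_force: [-0.4, -4.3, -0.7]
width: 0.0151
```

```bash
python3 go.py s -.073 0 .038 180; python3 -c "
import numpy as np
for t in np.arange(0,1.81,.1):
  f=lambda t:np.array([-124*np.cos(t)+2.5*np.sin(t),124*np.sin(t)+2.5*np.cos(t)])
  print(round(t,2),((f(t)-f(0))/10).round(2))"
```

```text
b tcp mm [-167.2 -339.7] s tcp mm [-72.    0.9] 
w [ 0.477  -0.1878  0.0406] yaw -167.97 q [-21.4  20.4 -21.4  48.1  -0.1 -33.5] t 11.0667 F [-0.4 -4.3 -0.7] w 0.0151
xyz [ 0.1  -0.08  0.26] twist [-0.003  0.001 -0.001]
0.0 [0. 0.]
0.1 [0.09 1.24]
0.2 [0.3  2.46]
0.3 [0.63 3.65]
0.4 [1.08 4.81]
0.5 [1.64 5.91]
0.6 [2.31 6.96]
0.7 [3.08 7.93]
0.8 [3.94 8.82]
0.9 [4.89 9.62]
1.0 [ 5.91 10.32]
1.1 [ 7.   10.91]
1.2 [ 8.14 11.4 ]
1.3 [ 9.32 11.76]
1.4 [10.54 12.01]
1.5 [11.77 12.14]
1.6 [13.01 12.14]
1.7 [14.25 12.01]
1.8 [15.46 11.77]
```

Call:
arm_command([
  {"claw": -1, "xyz": [-0.1, 0.1, -1.2], "twist": [0, 0, 0]},
  {"claw": -1, "xyz": [-0.3, 0.1, -2.5], "twist": [0, 0, 0]},
  {"claw": -1, "xyz": [-0.6, 0.1, -3.6], "twist": [0, 0, 0]},
  {"claw": -1, "xyz": [-1.1, 0.1, -4.8], "twist": [0, 0, 0]},
  {"claw": -1, "xyz": [-1.6, 0.1, -5.9], "twist": [0, 0, 0]},
  {"claw": -1, "xyz": [-2.3, 0.1, -7], "twist": [0, 0, 0]},
  {"claw": -1, "xyz": [-3.1, 0.1, -7.9], "twist": [0, 0, 0]},
  {"claw": -1, "xyz": [-3.1, 0.1, -7.9], "twist": [0, 0, 0]},
])

```text
clock: 11.73
tcp_pos: [0.5094, -0.1808, 0.1216]
tool_rot: [[-0.978, -0.209, 0.005], [-0.209, 0.978, -0.004], [-0.004, -0.005, -1.0]]
ft_force: [2.7, -8.3, -1.8]
width: 0.0152
```

```bash
python3 go.py
```

```text
b tcp mm [-134.  -339.7] s tcp mm [-38.8   0.9] 
w [ 0.5094 -0.1808  0.1216] yaw -167.96 q [-19.5  18.3 -10.9  60.4  -0.1 -31.5] t 11.7333 F [ 2.7 -8.3 -1.8] w 0.0152
```

Call:
arm_command([
  {"claw": -1, "xyz": [-1.3, -0.2, -1.3], "twist": [0, 0, 0]},
  {"claw": -1, "xyz": [-2.8, -0.2, -2.4], "twist": [0, 0, 0]},
  {"claw": -1, "xyz": [-4.5, -0.2, -3.2], "twist": [0, 0, 0]},
  {"claw": -1, "xyz": [-6.2, -0.2, -3.8], "twist": [0, 0, 0]},
  {"claw": -1, "xyz": [-8.1, -0.2, -4.1], "twist": [0, 0, 0]},
  {"claw": -1, "xyz": [-9.9, -0.2, -4.2], "twist": [0, 0, 0]},
  {"claw": -1, "xyz": [-11.8, -0.2, -4], "twist": [0, 0, 0]},
  {"claw": -1, "xyz": [-11.8, -0.2, -4], "twist": [0, 0, 0]},
])

```text
clock: 12.4
tcp_pos: [0.6257, -0.1565, 0.1597]
tool_rot: [[-0.978, -0.21, 0.004], [-0.21, 0.978, -0.001], [-0.004, -0.002, -1.0]]
ft_force: [1.1, -2.6, 6.1]
width: 0.0152
```

```bash
python3 go.py
```

```text
b tcp mm [ -15.3 -340.3] s tcp mm [79.9  0.4] 
w [ 0.6257 -0.1565  0.1597] yaw -167.9 q [-14.   26.9   8.7  71.5  -0.  -26.1] t 12.4 F [ 1.1 -2.6  6.1] w 0.0152
```

Call:
arm_command([
  {"claw": -0.3, "xyz": [0, 0, 0], "twist": [0, 0, 0]},
  {"claw": 0, "xyz": [0, 0, 0], "twist": [0, 0, 0]},
  {"claw": 0, "xyz": [0, 0, -2.5], "twist": [0, 0, 0]},
  {"claw": 0, "xyz": [0, 0, -6], "twist": [0, 0, 0]},
  {"claw": 0, "xyz": [2.5, 2, -8], "twist": [0, 0, 0]},
  {"claw": 0, "xyz": [5, 5, -8], "twist": [0, 0, 0]},
  {"claw": 0, "xyz": [7.5, 8, -8], "twist": [0, 0, 0]},
  {"claw": 0, "xyz": [10, 11, -8], "twist": [0, 0, 0]},
])

```text
clock: 13.07
tcp_pos: [0.4994, -0.0694, 0.2389]
tool_rot: [[-0.978, -0.208, 0.001], [-0.208, 0.978, 0.0], [-0.001, 0.0, -1.0]]
ft_force: [0.4, 0.9, -0.4]
width: 0.043
```

```bash
python3 go.py s 0 0 .15 180;python3 - <<'E'
from h import *
t=cams.capture("top")[:,:,::-1];s=cams.capture("scene")[:,:,::-1]
a=t[170:270,320:440];b=s[130:230,220:320]
cv2.imwrite("pics/g.png",np.hstack([cv2.resize(a,(420,350),interpolation=2),cv2.resize(b,(350,350),interpolation=2)]))
E
```

```text
b tcp mm [-120.5 -228.7] s tcp mm [-25.4 111.9] 
w [ 0.4994 -0.0694  0.2389] yaw -168.01 q [ -7.9  11.4  -2.6  75.9   0.  -19.9] t 13.0667 F [ 0.4  0.9 -0.4] w 0.043
xyz [ -2.55 -11.19   8.9 ] twist [ 0.     0.001 -0.001]
```

View pics/g.png

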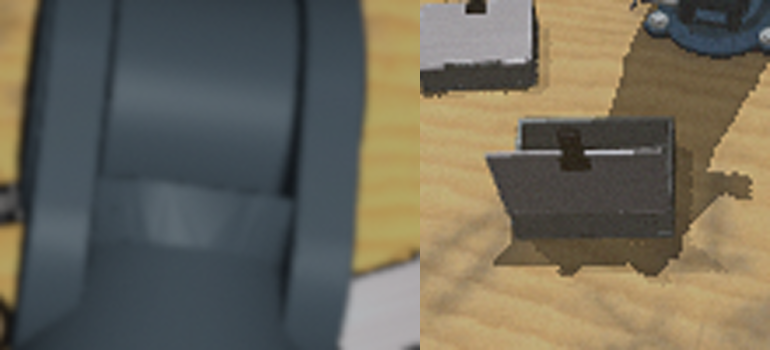

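The flap stands open past upright (scene crop). The arm hides the store in the top view, so I'll move it further left.

Call:
arm_command([
  {"claw": 0, "xyz": [1, 3.5, 0], "twist": [0, 0, 0]},
  {"claw": 0, "xyz": [2, 7, 0], "twist": [0, 0, 0]},
  {"claw": 0, "xyz": [3, 10.5, 0], "twist": [0, 0, 0]},
  {"claw": 0, "xyz": [4, 14, 0], "twist": [0, 0, 0]},
  {"claw": 0, "xyz": [4, 17, 0], "twist": [0, 0, 0]},
  {"claw": 0, "xyz": [4, 20, 0], "twist": [0, 0, 0]},
  {"claw": 0, "xyz": [4, 20, 0], "twist": [0, 0, 0]},
  {"claw": 0, "xyz": [4, 20, 0], "twist": [0, 0, 0]},
])

```text
clock: 13.83
tcp_pos: [0.42, 0.1182, 0.2388]
tool_rot: [[-0.977, -0.212, 0.001], [-0.212, 0.977, 0.0], [-0.001, 0.0, -1.0]]
ft_force: [0.1, -0.4, 0.7]
width: 0.0424
```

```bash
python3 go.py s 0 0 .15 180;python3 - <<'E'
from h import *
t=cams.capture("top")[:,:,::-1]
cv2.imwrite("pics/h.png",cv2.resize(t[170:270,330:430],None,fx=6,fy=6,interpolation=2))
E
```

```text
b tcp mm [-158.9  -28.6] s tcp mm [-63.8 312. ] 
w [0.42   0.1182 0.2388] yaw -167.78 q [ 15.7   4.8 -10.6  74.6   0.    3.5] t 13.8333 F [ 0.1 -0.4  0.7] w 0.0424
xyz [ -6.29 -31.22   8.88] twist [0.    0.001 0.003]
```

View pics/h.png

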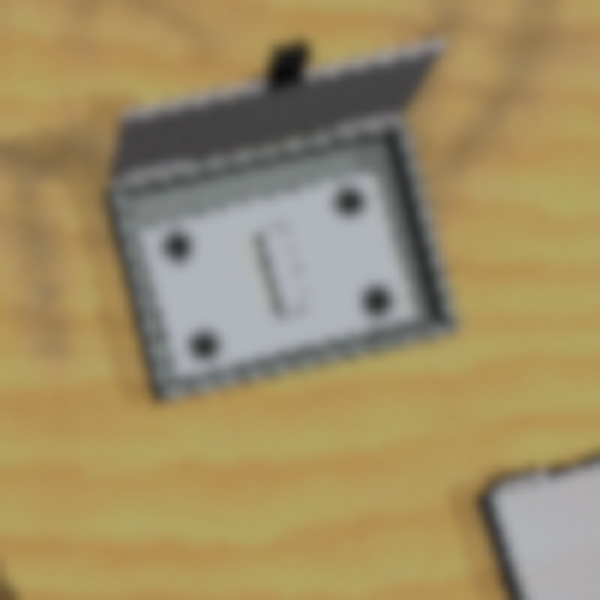

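```bash
python3 - <<'E'
from h import *
D=lambda a:np.array(a)/6+[330,170]-.42
P=onz("top",D([[178,247],[348,201],[376,300],[205,345]]),.011);print(P.round(4))
q=onz("top",D([[281,272]]),.032)[0]
for p in (P.mean(0),q):
    a=.2105;c,s=np.cos(a),np.sin(a);print("world",p.round(4),"store",np.array([[c,s],[-s,c]])@(p[:2]-[.5476,-.1736]))
v=(P[0]+P[3]-P[1]-P[2]);u=P[0]+P[1]-P[2]-P[3];print("yaw",np.degrees([np.arctan2(-v[0],v[1]),np.arctan2(u[1],u[0])]))
E
```

```text
[[ 0.5536 -0.1293  0.011 ]
 [ 0.574  -0.2101  0.011 ]
 [ 0.5272 -0.2213  0.011 ]
 [ 0.5075 -0.1405  0.011 ]]
world [ 0.5406 -0.1753  0.011 ] store [-0.00723434 -0.00018684]
world [ 0.5391 -0.1741  0.032 ] store [-0.00837586  0.00129882]
yaw [13.93478656 13.57791616]
```

Call:
arm_command([
  {"claw": 0, "xyz": [-0.6, -4, 0.5], "twist": [0, 0, -0.01]},
  {"claw": 0, "xyz": [-1.2, -8, 1], "twist": [0, 0, -0.02]},
  {"claw": 0, "xyz": [-1.9, -12, 2], "twist": [0, 0, -0.027]},
  {"claw": 0, "xyz": [-2.6, -16, 3], "twist": [0, 0, -0.027]},
  {"claw": 0, "xyz": [-3.4, -20, 4], "twist": [0, 0, -0.027]},
  {"claw": 0, "xyz": [-4.2, -24, 5], "twist": [0, 0, -0.027]},
  {"claw": 0, "xyz": [-5, -28, 6], "twist": [0, 0, -0.027]},
  {"claw": 0, "xyz": [-5.6, -31.1, 7], "twist": [0, 0, -0.027]},
])

```text
clock: 14.55
tcp_pos: [0.5404, -0.1799, 0.1679]
tool_rot: [[-0.973, -0.232, 0.0], [-0.232, 0.973, -0.001], [-0.0, -0.001, -1.0]]
ft_force: [0.2, 0.8, -0.4]
width: 0.0426
```

```bash
python3 go.py s -.008 .0005 .08 181.7
```

```text
b tcp mm [-103.5 -345.2] s tcp mm [-8.3 -4.6] 
w [ 0.5404 -0.1799  0.1679] yaw -166.59 q [-18.4  19.5  -1.9  68.6  -0.  -31.8] t 14.55 F [ 0.2  0.8 -0.4] w 0.0426
xyz [-0.04  0.52  8.79] twist [-0.001  0.    -0.006]
```

Call:
arm_command([
  {"claw": 0, "xyz": [0, 0.4, 3], "twist": [0, 0, 0]},
  {"claw": 0, "xyz": [0, 0.4, 6], "twist": [0, 0, 0]},
  {"claw": 0, "xyz": [0, 0.4, 9], "twist": [0, 0, 0]},
  {"claw": 0, "xyz": [0, 0.4, 12], "twist": [0, 0, 0]},
  {"claw": 0, "xyz": [0, 0.4, 14], "twist": [0, 0, 0]},
  {"claw": 0, "xyz": [0, 0.4, 15], "twist": [0, 0, 0]},
  {"claw": 0, "xyz": [0, 0.4, 15.2], "twist": [0, 0, 0]},
  {"claw": 0, "xyz": [0, 0.4, 15.2], "twist": [0, 0, 0]},
])

```text
clock: 15.22
tcp_pos: [0.5391, -0.1722, 0.0164]
tool_rot: [[-0.972, -0.234, -0.001], [-0.234, 0.972, 0.0], [0.0, 0.0, -1.0]]
ft_force: [-0.1, 0.2, 0.3]
width: 0.0427
```

```bash
python3 go.py s -.008 .0005 .015 181.7
```

```text
b tcp mm [-103.2 -337.5] s tcp mm [-8.   3.1] 
w [ 0.5391 -0.1722  0.0164] yaw -166.48 q [-17.7  26.4 -15.5  48.2   0.  -31.2] t 15.2167 F [-0.1  0.2  0.3] w 0.0427
xyz [ 0.   -0.26  0.14] twist [ 0.    -0.    -0.004]
```

Well placed, so I close on the rib and shift 2 mm.

Call:
arm_command([
  {"claw": -0.3, "xyz": [0, -0.2, 0.1], "twist": [0, 0, 0]},
  {"claw": -0.6, "xyz": [0, -0.2, 0.1], "twist": [0, 0, 0]},
  {"claw": -1, "xyz": [0, -0.2, 0.1], "twist": [0, 0, 0]},
  {"claw": -1, "xyz": [0, -0.2, 0.1], "twist": [0, 0, 0]},
  {"claw": -1, "xyz": [0, -0.2, 0.1], "twist": [0, 0, 0]},
  {"claw": -1, "xyz": [0, -0.2, -0.1], "twist": [0, 0, 0]},
  {"claw": -1, "xyz": [0, -0.2, -1], "twist": [0, 0, 0]},
  {"claw": -1, "xyz": [0, -0.2, -2], "twist": [0, 0, 0]},
], squeeze=50)

```text
clock: 15.88
tcp_pos: [0.5394, -0.173, 0.0368]
tool_rot: [[-0.972, -0.235, -0.001], [-0.235, 0.972, 0.001], [0.001, 0.001, -1.0]]
ft_force: [-0.4, 0.6, -0.6]
width: 0.0107
```

```bash
python3 go.py
```

```text
b tcp mm [-103.1 -338.4] s tcp mm [-7.9  2.3] 
w [ 0.5394 -0.173   0.0368] yaw -166.4 q [-17.8  25.2 -13.9  50.9   0.  -31.4] t 15.8833 F [-0.4  0.6 -0.6] w 0.0107
```

Call:
arm_command([
  {"claw": -1, "xyz": [0, 0, -3], "twist": [0, 0, 0]},
  {"claw": -1, "xyz": [0, 0, -6], "twist": [0, 0, 0]},
  {"claw": -1, "xyz": [0, 0, -9], "twist": [0, 0, 0]},
  {"claw": -1, "xyz": [0, 0, -11], "twist": [0, 0, 0]},
  {"claw": -1, "xyz": [0, 1, -11], "twist": [0, 0, 0]},
  {"claw": -1, "xyz": [0, 4, -11], "twist": [0, 0, 0]},
  {"claw": -1, "xyz": [0, 7, -11], "twist": [0, 0, 0]},
  {"claw": -1, "xyz": [0, 10, -11], "twist": [0, 0, 0]},
])

```text
clock: 16.55
tcp_pos: [0.5155, -0.075, 0.1466]
tool_rot: [[-0.972, -0.234, -0.0], [-0.234, 0.972, 0.0], [-0.0, 0.0, -1.0]]
ft_force: [0.5, -0.4, -1.3]
width: 0.0107
```

```bash
python3 go.py b .0425 .0385 .14 181.7
```

```text
b tcp mm [-105.9 -237.5] s tcp mm [-10.8 103.1] 
w [ 0.5155 -0.075   0.1466] yaw -166.47 q [ -8.3  15.7 -10.7  63.6   0.  -21.8] t 16.55 F [ 0.5 -0.4 -1.3] w 0.0107
xyz [-15.54  27.22   0.67] twist [ 0.     0.    -0.004]
```

Call:
arm_command([
  {"claw": -1, "xyz": [-0.3, 3, 0], "twist": [0, 0, 0]},
  {"claw": -1, "xyz": [-1.5, 6, 0], "twist": [0, 0, 0.01]},
  {"claw": -1, "xyz": [-3.5, 8.8, 0], "twist": [0, 0, 0.02]},
  {"claw": -1, "xyz": [-5.5, 11.6, 0], "twist": [0, 0, 0.026]},
  {"claw": -1, "xyz": [-7.5, 14.4, 0], "twist": [0, 0, 0.026]},
  {"claw": -1, "xyz": [-9.3, 17.2, 0], "twist": [0, 0, 0.026]},
  {"claw": -1, "xyz": [-11, 20, 0], "twist": [0, 0, 0.026]},
  {"claw": -1, "xyz": [-12.4, 22, 0], "twist": [0, 0, 0.026]},
])

```text
clock: 17.22
tcp_pos: [0.585, 0.1698, 0.1464]
tool_rot: [[-0.977, -0.211, -0.0], [-0.211, 0.977, 0.001], [0.0, 0.001, -1.0]]
ft_force: [0.4, -0.1, -2.4]
width: 0.0106
```

```bash
python3 go.py b .0425 .0385 .12 180
```

```text
b tcp mm [ 13.3 -12.7] s tcp mm [108.3 328. ] 
w [0.585  0.1698 0.1464] yaw -167.82 q [16.2 24.   1.9 67.9  0.   4. ] t 17.2167 F [ 0.4 -0.1 -2.4] w 0.0106
xyz [-2.93  5.11  2.65] twist [ 0.001 -0.     0.002]
```

Call:
arm_command([
  {"claw": -1, "xyz": [-0.9, 1.5, 0.5], "twist": [0, 0, 0]},
  {"claw": -1, "xyz": [-1.6, 2.8, 1], "twist": [0, 0, 0]},
  {"claw": -1, "xyz": [-2.2, 3.8, 1.6], "twist": [0, 0, 0]},
  {"claw": -1, "xyz": [-2.6, 4.5, 2.1], "twist": [0, 0, 0]},
  {"claw": -1, "xyz": [-2.8, 4.9, 2.5], "twist": [0, 0, 0]},
  {"claw": -1, "xyz": [-2.9, 5.1, 2.6], "twist": [0, 0, 0]},
  {"claw": -1, "xyz": [-2.9, 5.1, 2.6], "twist": [0, 0, 0]},
  {"claw": -1, "xyz": [-2.9, 5.1, 2.6], "twist": [0, 0, 0]},
])

```text
clock: 17.88
tcp_pos: [0.6027, 0.2221, 0.1204]
tool_rot: [[-0.978, -0.209, -0.0], [-0.209, 0.978, -0.0], [0.0, -0.0, -1.0]]
ft_force: [-0.3, -0.2, -0.6]
width: 0.0105
```

```bash
python3 go.py b .0425 .0385 .12 180;python3 - <<'E'
from h import *
t=cams.capture("top")[:,:,::-1];s=cams.capture("scene")[:,:,::-1]
cv2.imwrite("pics/top3.png",t)
a=t[100:300,180:440];b=s[120:280,220:460]
cv2.imwrite("pics/i.png",np.hstack([cv2.resize(a,(390,300),interpolation=2),cv2.copyMakeBorder(cv2.resize(b,(405,270),interpolation=2),0,30,0,0,0)]))
E
```

```text
b tcp mm [41.5 34.8] s tcp mm [136.6 375.5] 
w [0.6027 0.2221 0.1204] yaw -167.94 q [20.2 28.   4.6 66.6 -0.   8.2] t 17.8833 F [-0.3 -0.2 -0.6] w 0.0105
xyz [-0.1   0.37  0.04] twist [-0. -0. -0.]
```

View pics/i.png

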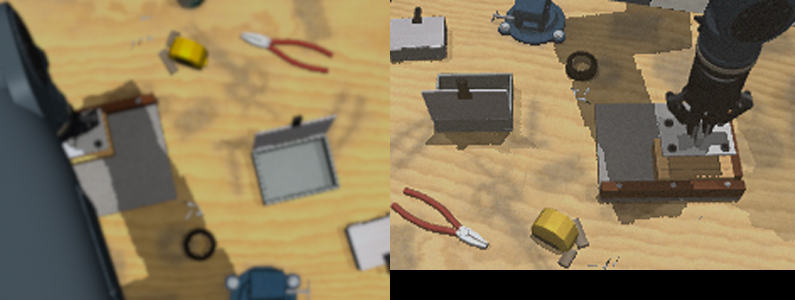

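The template hangs level over the flush offcut. The store is empty with its flap open, and the bystanders look unmoved. I'll make one small centring correction, let it settle, then hand in.

Call:
arm_command([
  {"claw": -1, "xyz": [-0.1, 0.2, 0], "twist": [0, 0, 0]},
  {"claw": -1, "xyz": [-0.1, 0.4, 0], "twist": [0, 0, 0]},
  {"claw": -1, "xyz": [-0.1, 0.4, 0], "twist": [0, 0, 0]},
  {"claw": -1, "xyz": [-0.1, 0.4, 0], "twist": [0, 0, 0]},
  {"claw": -1, "xyz": [-0.1, 0.4, 0], "twist": [0, 0, 0]},
  {"claw": -1, "xyz": [-0.1, 0.4, 0], "twist": [0, 0, 0]},
  {"claw": -1, "xyz": [-0.1, 0.4, 0], "twist": [0, 0, 0]},
  {"claw": -1, "xyz": [-0.1, 0.4, 0], "twist": [0, 0, 0]},
])

```text
clock: 18.65
tcp_pos: [0.6029, 0.2269, 0.1203]
tool_rot: [[-0.978, -0.21, -0.0], [-0.21, 0.978, 0.0], [0.0, 0.0, -1.0]]
ft_force: [-0.1, 0.3, -1.1]
width: 0.0104
```

```bash
python3 go.py b .0425 .0385 .12 180;python3 -c "
from cell import order
print(order.hand_in())"
```

```text
b tcp mm [42.7 39.4] s tcp mm [137.8 380.1] 
w [0.6029 0.2269 0.1203] yaw -167.9 q [20.6 28.2  4.9 66.7  0.   8.5] t 18.65 F [-0.1  0.3 -1.1] w 0.0104
xyz [ 0.02 -0.09  0.03] twist [ 0. -0.  0.]
the job is handed in; nothing more can be done
None
```

The job is handed in at 18.7 s; the hand-in gives no verdict, so success is not confirmed.

**What I did:** I pushed the offcut against the far fence (about 9 N), then the left fence (17 N), then the far fence again (21 N). I swung the flap by its tab to about 1.8 rad, worked out from the tool position. Then I pinched the template by its rib, drew it out and carried it over the offcut.

**Last checks:**
- **Position:** the gripper is within 1 mm of the computed flush centre of the offcut, and its yaw is within 0.2° of the board's. The template's own pose was not measured after the pick.
- **Air gap:** about 6 cm between template and offcut, worked out from the tool height and grip depth.
- **Pictures:** the offcut looked flush and square right after the pushing. The final pictures show the flap open, the store empty, the template level and the bystanders apparently unmoved. In the last top view the arm hides much of the offcut.
- **Disagreements:** the gripper reads about 1.5 mm less than the rib's 12 mm, and read about 1 mm less than the tab's 16 mm. One corner I picked when locating the board was off by about 4 pixels. No other check failed.

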